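# Tighten the camera-arm foot with the click wrench

## Task

Take the click wrench from the tool mat, fit its socket fully down over the square screw head of the camera arm's clamp foot, and tighten the screw clockwise until the wrench clicks (its handle breaks over); stop pulling at once, do not drag the handle on past the click. Then lift the wrench off and set it gently back down flat on the mat, from socket to handle end, leaving the other things on the bench where they are.

Things in the scene. Friction and masses are not known exactly. Their poses are not given: they have to be found in the camera images.
- wrench: the click wrench (its handle), 273 mm long, 430 to 550 g, lying level on the mat, socket down. Origin: on the socket's axis at the underside it lies on. x runs from the socket along the handle, z up. Neck 18 mm wide to x = 80 mm, then a straight flat-sided black grip 24 mm wide, 26 mm tall (z = 0 to 26) to x = 240 mm. Centre of mass near x = 100 mm; grip it at x = 115 to 135 mm
- wrench_head: the wrench's steel head, a block 56 x 56 x 26 mm; same origin and, while the wrench is straight, same axes as the wrench. The handle can turn on it about the socket's axis (the break-over). A square socket 38 mm wide, 18 mm deep, closed at its top, opens in its underside, sides parallel to the head's x and y, with a 4 mm bevel at the mouth
- socket (a point): the point on the socket's axis at its closed top end, 18 mm above the wrench's underside; it meets the screw's top when the socket is fully down. After a click the handle springs back straight when let off; counter-clockwise the wrench is rigid
- grip (a point): point in the grip's middle at x = 125 mm of the wrench, 13 mm above its underside. The wrench stays rigid up to 1.4 N m clockwise about the socket's axis (11 N of pull here; in a firm grasp about half is felt as twist), then clicks: the handle gives clockwise and the torque drops (1.0 N m at 0.06 rad of give, 0.7 at 0.1), hard stop at 0.18 rad.
- handle_end (a point): end of the grip, at x = 240 mm of the wrench, 13 mm above its underside
- screw_top (a point): centre of the top of the square steel clamp screw, 75 mm above the bench; head 34 mm square, 24 mm tall, on a round collar of 62 mm diameter; x and y parallel to the head's sides, z up along its axis. It turns clockwise (seen from above) against light friction (0.07 N m) for 0.2 to 0.5 rad, which cannot be seen from its pose, and then comes up hard
- foot: the fixed white clamp foot: plate 120 x 110 x 14 mm with a collar to 50 mm height in its middle and two low ribs up to 44 mm; origin under its centre, at bench level
- mat: flat cork mat fixed on the bench, 360 mm (its x) by 170 mm (its y), 4 mm thick; origin under its centre, at bench level
- slide_box: bystander: closed grey slide box, 90 x 170 x 32 mm; origin under its centre
- counter: bystander: grey five-key tally counter, 60 x 130 mm, 38 mm tall; origin under its centre
- canister: bystander: round aluminium lens canister, 36 mm diameter, 42 mm tall; origin under its centre

How it is judged (in metres and radians):
On the way, in this order (a step that is already met when the one before it is completed fails the run):
1. the socket is fully down over the screw head (horizontal distance between socket and screw_top below 0.005 m and distance between socket and screw_top below 0.007 m and angle between socket's own z axis and vertical below 0.12 rad), for 0.2 s.
2. on the screw, the wrench's handle breaks over (clicks) (all of step 1 and angle between the x axis of wrench and the x axis of wrench_head, either way round above 0.025 rad), for 0.02 s.
At the end, for the whole second after the job is handed in: the wrench lies still, straight and flat (within 0.08 rad, underside within 5 mm of the mat's top), socket down, with its socket axis and its handle end both over the 360 x 170 mm mat (x of socket in the frame of mat between -0.18 and 0.18 m and y of socket in the frame of mat between -0.085 and 0.085 m and x of handle_end in the frame of mat between -0.18 and 0.18 m and y of handle_end in the frame of mat between -0.085 and 0.085 m and height (world z) of wrench below 0.009 m and angle between wrench's own z axis and vertical below 0.08 rad and angle between the x axis of wrench and the x axis of wrench_head, either way round below 0.03 rad and linear speed of wrench below 0.02 m/s and angular speed of wrench below 0.2 rad/s); the robot touches nothing.
It fails at once if the handle is dragged on past the click: broken over by more than 0.15 rad (angle between the x axis of wrench and the x axis of wrench_head, either way round above 0.15 rad).
It fails at once if the wrench is dropped: it falls faster than 0.8 m/s with no finger on it (linear speed of wrench above 0.8 m/s and contact force between the fingers and wrench below 0.1 N).
It fails at once if the slide box is pushed more than 20 mm or tipped (distance of slide_box from where it was at the start of the episode above 0.02 m or angle between slide_box's own z axis and vertical above 0.3 rad).
It fails at once if the tally counter is pushed more than 20 mm or tipped (distance of counter from where it was at the start of the episode above 0.02 m or angle between counter's own z axis and vertical above 0.3 rad).
It fails at once if the lens canister is pushed more than 20 mm or tipped (distance of canister from where it was at the start of the episode above 0.02 m or angle between canister's own z axis and vertical above 0.3 rad).
It also fails if it takes over 72 s, if anything falls off the work surface, if the arm or the gripper's body presses on something with over 40 N, if the wrist force passes 120 N, or if a joint passes its speed limit or range.

## Robot

A 6-joint arm with a two-finger parallel gripper is mounted at the origin on the work surface. World frame = base frame: x ahead of the robot, y to its left, z up, the work surface at z = 0. Lengths are in m, angles in degrees, forces in N, time in s.
With the tool pointing down it reaches from about 0.25 to 0.725 m from the base axis. Payload 9.7 kg.
Tool frame: the origin (TCP) lies at the very end of the fingers, on their centre line; the grasp point (between the pads) lies grasp_offset behind it (grasp_offset is the distance from the TCP to the grasp point, in m); z points along the fingers, y is the line along which they close (so a half turn about z gives the same grasp; the last joint's range is limited). The gripper opens to 85 mm and grips with 20 to 120 N. Pads are 22 mm wide; open, the fingers measure 114 mm over their backs; the gripper's body (76 mm by 85 mm) begins 54 mm behind the grasp point. The pads swing forward as they close: fully open they stand 13 mm farther back than shut.
Start: joints at [64.973, 4.979, 10.078, 95.1, 0, 90], TCP at [0.233, 0.498, 0.231] pointing down, gripper open.
Joint ranges: [-179.16, 179.16], [-48.56, 103.87], [-65.8, 70.77], [-126.05, 130.52], [-82.76, 87.17], [-180, 180]. Speed limits (degrees/s): [127.2, 127.2, 147.25, 180, 180, 180].

## Interface

Orientations are given as [roll, pitch, yaw] about the fixed x, y, z axes, in that order (R = Rz(yaw) Ry(pitch) Rx(roll)).
In Python, from workcell import get_obs, camera, calibration, job_done, recognise, cut_out, mark_of, grasp_offset gives the robot as it stands.
- The arm moves only by the tool servo_tool, never from a script. Its argument "moves" is a list of rows, each a list of 3 entries, a list of its own where there are three numbers: the turn, a rotation vector about the tool's x, y, z in degrees, then the shift along the tool's x, y, z in m, then the opening in per cent of the stroke, from 0 (shut) to 100 (fully open). In form: [[[ax, ay, az], [x, y, z], claw], ...]. A call has 1 to 12 rows; each row shifts and turns the commanded pose from where the row before left it, along the tool's axes as they then stand; what a row does not reach is not made up. A row lasts 1/10 s, in which the tool goes at most 50 mm and 8.59 degrees, less where a joint would pass 70% of its speed; a pose out of reach is approached as far as the arm can. A call is refused whole if a number of a shift passes 0.05 or a number of a turn 8.59, either way. A call with a gripper value outside its range is refused whole. The fingers move at their own pace and stop on an object; "force" is the grip in N (left out, the last holds). Time passes only in rows, so rows that do not move let the fingers close. It gives the time, the measured TCP pose, the force, the opening and the grip force at its end, in the units of the state.
- get_obs(): the state, without advancing time (a new reading comes with each control period).
- camera(name): name is "scene" or "top" or "wrist"; returns (picture, depth): 384x512x3 uint8, red, green, blue; 384x512 float32, m along the optical axis (not along the pixel's ray), 0 where there is no reading.
- calibration(name): a dict with "camera_matrix" (3x3 intrinsics, pixels), "dist" ([k1, k2, p1, p2, k3] as OpenCV has them; the pictures are not rectified), "R" (3x3) and "t" (3): a world point X has camera coordinates R X + t. Camera axes: x right, y down, z forward; pixel columns grow to the right and rows downward; lengths in m; the calibration is good to about 2 mm. A picture is of the moment at which its call begins: read the wrist's pose just before it. calibration takes no time and is no camera call; for the wrist camera it gives the pose at the moment of the call.
- job_done(): hands the job in; it is judged then, once.
Trained networks look in the newest picture that a camera, given by its name, has taken for a name from the list of things; names that differ only in an ending like _2 or _b are one class to them, and where a whole thing is asked for, a point or a joint stands for the part that bears it (a point fixed in the world has none). Each returns a list of dicts, best first, with "score" (0 to 1); they miss things now and then, are a little off and sometimes report something else, mostly with a low value. They report only what shows in the picture. A call takes as long as a camera call.
- recognise(name, camera): "xyz" ([x, y, z] in m, in the coordinates of the camera as it stood for that picture, good to about 4 mm: the middle of the surface that is visible of it).
- cut_out(name, camera): "mask" (384x512 bool, what is visible of it).
- mark_of(name, camera): "xyz" ([x, y, z] in m, in the coordinates of the camera as it stood for that picture, good to about 4 mm: a listed point, or the origin of a listed thing).
The state is a dict: "time": time; "q": joint angles; "qd": joint speeds; "joint_efforts": joint torques, N m; "ee_pos": TCP position; "tcp_rot": TCP orientation; "wrist_force": force on the tool from outside, world axes, zero at the start; "torque": the same for the moment, N m; "opening": finger opening in m; "grasp_force": force on a finger pad.
Only numpy, scipy, OpenCV 4.12 (cv2) and the standard library are available. Lean on these libraries where they do the work, as an engineer would, in place of code of your own. Each camera call takes 0.05 s, during which the arm holds its last target. There are 200 camera calls.

## Working session

There is one attempt and no reset: what is moved stays moved. The work goes in short steps, Python scripts to look and compute and a tool call to move; the robot and the scene stay as the last step left them, time stands still between calls to the robot, and variables do not carry over. Pictures are saved under pics/ and viewed, at most 10 in all, crops included, and the job is handed in when it is done.

Besides the shell and the picture viewer there is one more tool, called as name(argument=value, ...) on one line, values as JSON. servo_tool: Moves the arm, as the interface text tells. Its arguments: {"type":"object","properties":{"moves":{"type":"array"},"force":{"type":"number"}},"required":["moves"]}

```bash
mkdir -p pics; cat > h.py <<'E'
import numpy as np, cv2
from scipy.spatial.transform import Rotation as Ro
from workcell import *
def look(cam,fn=None):
    cal=calibration(cam); p,d=camera(cam)
    if fn: cv2.imwrite('pics/'+fn,p[:,:,::-1])
    return cal,p,d
def w(cal,x): return np.array(cal["R"]).T@(np.array(x)-np.array(cal["t"]).ravel())
def cloud(cal,d,mask):
    v,u=np.nonzero(mask&(d>0)); z=d[v,u]
    n=cv2.undistortPoints(np.c_[u,v].astype(float)[:,None],np.array(cal["camera_matrix"]),np.array(cal["dist"]))[:,0]
    return (np.c_[n*z[:,None],z]-np.array(cal["t"]).ravel())@np.array(cal["R"])
def rect(P):
    (c,s,a)=cv2.minAreaRect((P[:,:2]*1000).astype(np.float32)); return np.round(c,1),np.round(s,1),round(a,1)
E
cat > a.py <<'E'
from h import *
print(get_obs(),grasp_offset if not callable(grasp_offset) else grasp_offset())
for cam in ("scene","top"):
    cal,p,d=look(cam,cam+'0.png')
    print(cam,'campos',w(cal,[0,0,0]).round(3))
    for n in ["wrench","wrench_head","socket","grip","handle_end","screw_top","foot","mat","slide_box","counter","canister"]:
        m=mark_of(n,cam); c=cut_out(n,cam) 
        o=[(w(cal,x["xyz"]).round(3).tolist(),round(x["score"],2)) for x in m[:2]]
        if c:
            P=cloud(cal,d,c[0]["mask"])
            if len(P)>20: o+=[rect(P),'zmed',np.percentile(P[:,2],[10,50,95]).round(3).tolist()]
        print(n,*o)
E
python3 a.py
```

```text
{'time': 0.0, 'q': array([6.49748345e+01, 5.01024109e+00, 1.00325495e+01, 9.51012135e+01,
       3.67079834e-04, 8.99998540e+01]), 'qd': array([ 0.08254959,  0.00313653, -0.0637364 ,  0.00401601,  0.02859038,
        0.05939551]), 'joint_efforts': array([ 2.74679578e-04, -5.20382202e+01,  4.64812195e+01,  1.59089168e-02,
        3.66301293e-06,  1.34794558e-05]), 'ee_pos': array([0.23254967, 0.49813736, 0.23057427]), 'tcp_rot': array([-1.79921095e+02, -3.67280511e-04,  1.54974980e+02]), 'wrist_force': array([0.29646759, 0.32016988, 0.02421153]), 'torque': array([-0.01772139, -0.02115197,  0.0254807 ]), 'grasp_force': 0.0, 'opening': 0.08555778166231578} 0.0187
scene campos [ 1.144 -0.713  0.812]
wrench ([0.622, -0.133, 0.002], 0.85) (array([ 522.1, -118.5]), array([ 79.8, 271.8]), 87.9) zmed [0.014, 0.03, 0.035]
wrench_head ([0.625, -0.131, 0.002], 0.6) ([0.386, -0.126, 0.018], 0.56) (array([ 627.7, -133.5]), array([58. , 58.4]), 87.2) zmed [0.011, 0.03, 0.033]
socket ([0.627, -0.133, 0.02], 0.85) (array([ 619.2, -122.8]), array([82.1, 80. ]), 88.6) zmed [0.006, 0.03, 0.034]
grip ([0
[... 1529 characters left out ...]
 278.2]), 83.4) zmed [0.025, 0.031, 0.036]
screw_top ([0.534, 0.24, 0.076], 0.64) (array([536.2, 240.3]), array([50.1, 48.3]), 64.3) zmed [0.052, 0.073, 0.08]
foot ([0.533, 0.239, -0.001], 0.75) (array([ 518.7, -124.7]), array([ 54.9, 273.5]), 85.6) zmed [0.019, 0.03, 0.036]
mat ([0.531, -0.155, 0.003], 0.63) (array([ 529.5, -152.9]), array([172.4, 360.4]), 86.8) zmed [0.001, 0.005, 0.01]
slide_box ([0.546, 0.445, 0.003], 0.56) (array([548.7, 445.2]), array([180.6,  90.1]), 4.1) zmed [0.028, 0.033, 0.038]
counter ([0.566, -0.449, 0.003], 0.81) (array([ 567.3, -457.8]), array([ 71.8, 137.8]), 80.5) zmed [0.024, 0.031, 0.039]
canister ([0.712, 0.02, -0.003], 0.66) ([0.535, 0.238, 0.078], 0.45)
```

View pics/scene0.png

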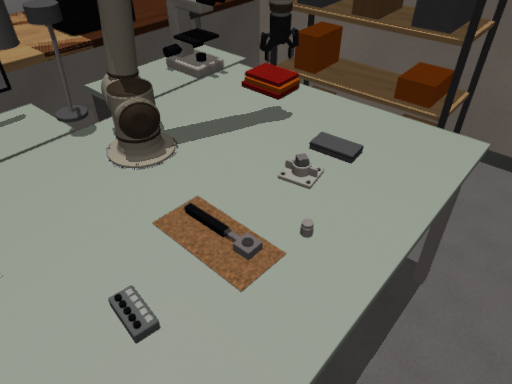

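View pics/top0.png

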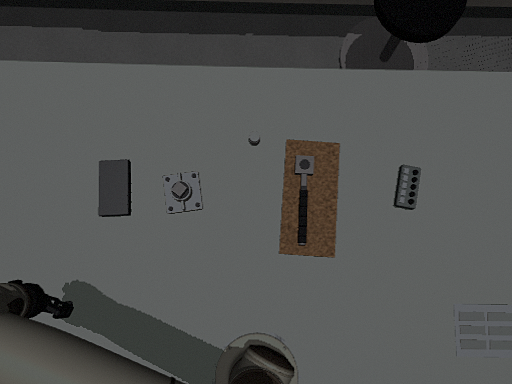

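The scene view shows the screw and foot at (302,165), the wrench on the mat from (190,210) to (248,245), and the canister at (307,228). The top view shows the screw at (180,190) turned about 35°, and the wrench nearly along the image column at 304. I'll look closely at the screw first.

```bash
python3 - <<'E'
from h import *
c=calibration("wrist");print(w(c,[0,0,0]).round(3),np.array(c["R"]).round(3).tolist(),c["camera_matrix"])
E
```

```text
[0.174 0.526 0.372] [[0.423, 0.906, -0.002], [0.875, -0.408, 0.261], [0.236, -0.112, -0.965]] [[319.70799973   0.         250.86371214]
 [  0.         319.70799973 185.33333315]
 [  0.           0.           1.        ]]
```

servo_tool(moves=[[[0, 0, 0], [-0.05, -0.02, 0], 100], [[0, 0, 0], [-0.05, -0.02, 0], 100], [[0, 0, 0], [-0.05, -0.01, 0], 100], [[0, 0, 0], [-0.05, -0.01, 0], 100], [[0, 0, 0], [-0.04, 0, 0], 100], [[0, 0, 0], [0, 0, 0], 100]])

```text
time: 2.9
ee_pos: [0.4212, 0.3469, 0.2308]
tcp_rot: [-180.0, 0.0, 154.7]
wrist_force: [-0.8, -0.3, -0.8]
opening: 0.0857
grasp_force: 0.0
```

```bash
cat > b.py <<'E'
from h import *
import sys
cal,p,d=look("wrist",sys.argv[1])
for x in mark_of("screw_top","wrist")[:2]: print(w(cal,x["xyz"]).round(4),round(x["score"],2))
for x in mark_of("foot","wrist")[:1]: print('foot',w(cal,x["xyz"]).round(4),round(x["score"],2))
P=cloud(cal,d,np.ones(d.shape,bool))
s=P[(abs(P[:,0]-.534)<.04)&(abs(P[:,1]-.24)<.04)&(P[:,2]>.068)&(P[:,2]<.085)]
print(len(s),rect(s),np.percentile(s[:,2],[5,50,95]))
E
python3 b.py w1.png
```

```text
[0.5332 0.239  0.0736] 0.73
foot [ 0.5329  0.2403 -0.0027] 0.87
937 (array([534. , 238.7]), array([33.9, 35.9]), 54.3) [0.07069965 0.07326556 0.07439798]
```

View pics/w1.png

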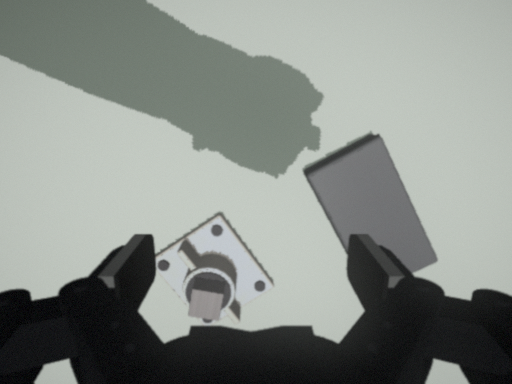

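The wrist view shows the screw head at (207,305), close to the bottom edge. I'll centre it for a better angle.

servo_tool(moves=[[[0, 0, 0], [-0.05, -0.02, 0], 100], [[0, 0, 0], [-0.05, -0.02, 0], 100], [[0, 0, 0], [-0.014, -0.005, 0], 100], [[0, 0, 0], [0, 0, 0], 100]])

```text
time: 3.45
ee_pos: [0.4972, 0.2654, 0.2312]
tcp_rot: [-180.0, -0.0, 154.9]
wrist_force: [-0.8, 0.8, 0.0]
opening: 0.0852
grasp_force: 0.0
```

```bash
python3 b.py w2.png
```

```text
[0.53   0.2397 0.0743] 0.92
foot [ 5.336e-01  2.427e-01 -4.000e-04] 0.76
1144 (array([534.2, 238.6]), array([34. , 34.4]), 54.3) [0.07190934 0.07337035 0.07451474]
```

View pics/w2.png

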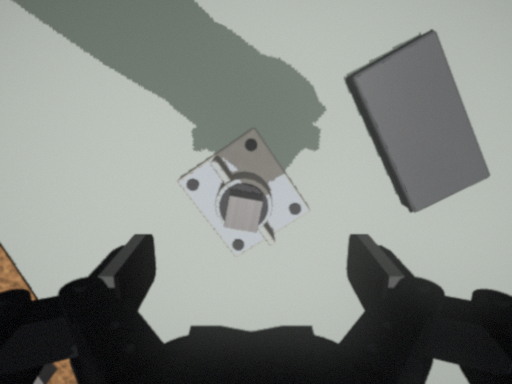

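The centred view shows the square head at about (243,212). The depth fit gives a 34 mm square at (0.534, 0.2386), turned 54.3° mod 90. Next is the wrench.

servo_tool(moves=[[[0, 0, 0], [-0.0215, -0.0445, 0], 100], [[0, 0, 0], [-0.0215, -0.0445, 0], 100], [[0, 0, 0], [-0.0215, -0.0445, 0], 100], [[0, 0, 0], [-0.0215, -0.0445, 0], 100], [[0, 0, 0], [-0.0215, -0.0445, 0], 100], [[0, 0, 0], [-0.0215, -0.0445, 0], 100], [[0, 0, 0], [-0.0215, -0.0445, 0], 100], [[0, 0, 0], [-0.0215, -0.0445, 0], 100], [[0, 0, 8.5], [0, 0, 0], 100], [[0, 0, 8.5], [0, 0, 0], 100], [[0, 0, 8.5], [0, 0, 0], 100], [[0, 0, 8.5], [0, 0, 0], 100]])

```text
time: 4.8
ee_pos: [0.5022, -0.128, 0.2315]
tcp_rot: [180.0, -0.0, 120.7]
wrist_force: [0.4, -0.2, -0.1]
opening: 0.0851
grasp_force: 0.0
```

servo_tool(moves=[[[0, 0, 8.5], [0, 0, 0], 100], [[0, 0, 8.5], [0, 0, 0], 100], [[0, 0, 8.5], [0, 0, 0], 100], [[0, 0, 8.5], [0, 0, 0], 100], [[0, 0, 8.5], [0, 0, 0], 100], [[0, 0, 8.5], [0, 0, 0], 100], [[0, 0, 8.5], [0, 0, 0], 100], [[0, 0, 8.5], [0, 0, 0], 100], [[0, 0, 8.5], [0, 0, 0], 100], [[0, 0, 8.5], [0, 0, 0], 100], [[0, 0, 8.5], [0, 0, 0], 100], [[0, 0, 8.5], [0, 0, 0], 100]])

```text
time: 6.0
ee_pos: [0.5022, -0.1277, 0.2315]
tcp_rot: [-180.0, -0.0, 18.8]
wrist_force: [0.2, 0.2, -0.7]
opening: 0.0857
grasp_force: 0.0
```

servo_tool(moves=[[[0, 0, 8.5], [0, 0, 0], 100], [[0, 0, 8.5], [0, 0, 0], 100], [[0, 0, 2], [0, 0, 0], 100], [[0, 0, 0], [0, 0, 0], 100]])

```text
time: 6.4
ee_pos: [0.5022, -0.1279, 0.2315]
tcp_rot: [-180.0, -0.0, 0.1]
wrist_force: [-0.3, 0.7, -0.3]
opening: 0.0852
grasp_force: 0.0
```

```bash
cat > c.py <<'E'
from h import *
import sys
o=get_obs();print(o["ee_pos"],o["tcp_rot"])
cal,p,d=look("wrist",sys.argv[1])
for n in("socket","handle_end","grip"):
  for x in mark_of(n,"wrist")[:1]: print(n,w(cal,x["xyz"]).round(4),round(x["score"],2))
P=cloud(cal,d,np.ones(d.shape,bool))
s=P[(abs(P[:,0]-.51)<.16)&(abs(P[:,1]+.13)<.045)&(P[:,2]>.023)&(P[:,2]<.04)]
h=s[s[:,0]>.59]; g=s[(s[:,0]<.54)&(s[:,0]>.40)]
for q in(s,h,g):
  if len(q)>20: print(len(q),rect(q),np.percentile(q[:,2],[5,50,95]).round(4),q.min(0).round(4),q.max(0).round(4))
for x in np.arange(.38,.66,.02):
  q=s[abs(s[:,0]-x)<.01]
  if len(q): print(round(x,2),len(q),q[:,1].min().round(4),q[:,1].max().round(4))
E
python3 c.py w3.png
```

```text
[ 0.50223631 -0.12787862  0.2314885 ] [-1.79990953e+02 -1.77601134e-02  8.00071003e-02]
socket [ 0.6241 -0.135   0.0249] 0.67
handle_end [ 0.3824 -0.1333  0.0169] 0.79
grip [ 0.501  -0.1308  0.0147] 0.97
7358 (array([ 516.3, -130.1]), array([ 56.5, 274.7]), 87.4) [0.0247 0.0288 0.0328] [ 0.3789 -0.1643  0.0231] [ 0.6538 -0.1059  0.0348]
3685 (array([ 621.6, -134.9]), array([56.5, 63.7]), 87.4) [0.0271 0.0291 0.0333] [ 0.5901 -0.1643  0.0233] [ 0.6538 -0.1059  0.0348]
2582 (array([ 470., -131.]), array([ 24.3, 139.9]), 88.6) [0.0273 0.0288 0.03  ] [ 0.4001 -0.1446  0.0234] [ 0.5398 -0.118   0.0312]
0.38 112 -0.1405 -0.1179
0.4 312 -0.1416 -0.1179
0.42 335 -0.1415 -0.118
0.44 341 -0.1423 -0.1182
0.46 355 -0.1431 -0.1194
0.48 382 -0.1431 -0.1195
0.5 392 -0.1438 -0.1196
0.52 395 -0.1446 -0.1208
0.54 412 -0.1445 -0.1209
0.56 314 -0.1422 -0.1242
0.58 323 -0.142 -0.1252
0.6 932 -0.1618 -0.1059
0.62 1255 -0.1631 -0.1063
0.64 1293 -0.1643 -0.1077
0.66 205 -0.1641 -0.108
```

View pics/w3.png

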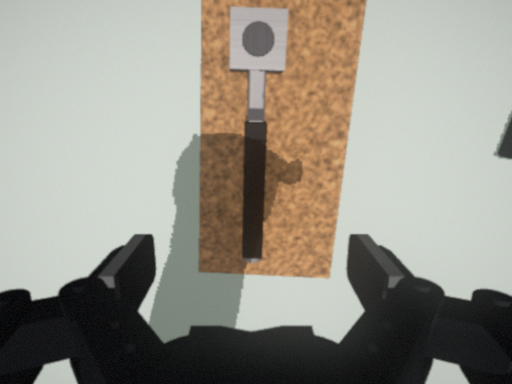

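The view shows the wrench straight below, head at (258,40) and handle end at (252,258). The fit puts the socket at about (0.6255, -0.135) with the axis at yaw 178.8°. Grasping now.

servo_tool(moves=[[[0, 0, 1.3], [-0.0017, 0.004, 0.03], 100], [[0, 0, 0], [0, 0, 0.045], 100], [[0, 0, 0], [0, 0, 0.045], 100], [[0, 0, 0], [0, 0, 0.045], 100], [[0, 0, 0], [0, 0, 0.03], 100], [[0, 0, 0], [0, 0, 0.02], 100], [[0, 0, 0], [0, 0, 0.01], 100], [[0, 0, 0], [0, 0, 0], 100]])

```text
time: 7.4
ee_pos: [0.4998, -0.1332, 0.0053]
tcp_rot: [-180.0, 0.1, -1.3]
wrist_force: [0.4, -0.7, 0.9]
opening: 0.0855
grasp_force: 0.0
```

servo_tool(moves=[[[0, 0, 0], [0, 0, 0], 25], [[0, 0, 0], [0, 0, 0], 10], [[0, 0, 0], [0, 0, 0], 0], [[0, 0, 0], [0, 0, 0], 0], [[0, 0, 0], [0, 0, 0], 0], [[0, 0, 0], [0, 0, 0], 0], [[0, 0, 0], [0, 0, 0], 0]], force=100)

```text
time: 8.1
ee_pos: [0.501, -0.1336, 0.0073]
tcp_rot: [180.0, -0.1, -1.3]
wrist_force: [-0.3, -0.2, 5.4]
opening: 0.0221
grasp_force: 98.7
```

servo_tool(moves=[[[0, 0, 0], [0, 0, -0.01], 0], [[0, 0, 0], [0, 0, -0.02], 0], [[0, 0, 0], [0, 0, -0.03], 0], [[0, 0, 0], [0, 0, -0.03], 0], [[0, 0, 0], [0, 0, -0.03], 0], [[0, 0, 0], [0, 0, -0.02], 0], [[0, 0, 0], [0, 0, 0], 0], [[0, 0, 0], [0, 0, 0], 0]])

```text
time: 8.9
ee_pos: [0.5002, -0.1334, 0.1456]
tcp_rot: [-180.0, 0.0, -1.3]
wrist_force: [-0.1, 0.0, -4.8]
opening: 0.022
grasp_force: 98.5
```

```bash
cat > d.py <<'E'
from h import *
import sys
o=get_obs();T=o["ee_pos"];R=Ro.from_euler('xyz',o["tcp_rot"],degrees=True).as_matrix()
print(T.round(4),o["tcp_rot"].round(2),o["wrist_force"].round(2),o["torque"].round(3),o["opening"],o["grasp_force"])
cal,p,d=look("wrist",sys.argv[1])
f=lambda X:(X-T)@R
for n in("socket","wrench_head"):
  for x in mark_of(n,"wrist")[:1]: print(n,f(w(cal,x["xyz"])).round(4),round(x["score"],2))
Q=f(cloud(cal,d,np.ones(d.shape,bool)))   # tool frame
h=Q[(Q[:,0]>.05)&(Q[:,0]<.17)&(abs(Q[:,1])<.05)&(Q[:,2]<.012)&(Q[:,2]>-.05)]
print(len(h),h.min(0).round(4),h.max(0).round(4))
k=h[h[:,0]>.094]
if len(k)>20:
  print(rect(k),np.linalg.lstsq(np.c_[k[:,:2],np.ones(len(k))],k[:,2],rcond=None)[0].round(4))
n=h[(h[:,0]<.09)]
if len(n)>20: print('neck',rect(n),np.median(n[:,2]))
E
python3 d.py w4.png
```

```text
[ 0.5002 -0.1334  0.1456] [-1.80e+02  4.00e-02 -1.33e+00] [-0.14  0.04 -4.84] [0.043 0.178 0.014] 0.022030599073230978 98.5251259803772
9399 [ 0.0501 -0.0287 -0.0234] [0.0989 0.0275 0.0063]
(array([96.4, -0.6]), array([ 4.9, 56.2]), 0.3) [-1.8169e+00 -1.7000e-03  1.6150e-01]
neck (array([70. , -0.3]), array([40. , 18.5]), 0.2) -0.017086651336577385
```

View pics/w4.png

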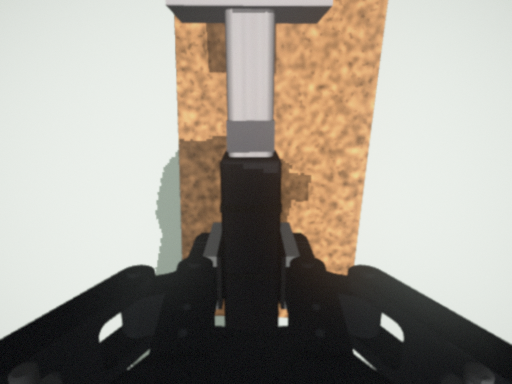

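The picture shows the wrench held straight; the head's inner face is at tool x ≈ 0.0965, so the socket is at 0.1245. Carrying it to the screw.

servo_tool(moves=[[[0, 0, 0], [-0.003, -0.015, 0], 0], [[0, 0, 0], [-0.005, -0.03, 0], 0], [[0, 0, 0], [-0.006, -0.035, 0], 0], [[0, 0, 0], [-0.006, -0.038, 0], 0], [[0, 0, 0], [-0.006, -0.038, 0], 0], [[0, 0, 0], [-0.006, -0.038, 0], 0], [[0, 0, 0], [-0.006, -0.035, 0], 0], [[0, 0, 0], [-0.005, -0.026, 0], 0], [[0, 0, 0], [-0.0016, -0.0147, 0], 0], [[0, 0, -3.6], [0, 0, 0], 0], [[0, 0, -6], [0, 0, 0], 0], [[0, 0, -6], [0, 0, 0], 0]])

```text
time: 10.25
ee_pos: [0.4592, 0.0551, 0.1499]
tcp_rot: [-176.7, -0.9, 20.6]
wrist_force: [-0.1, 0.5, -4.0]
opening: 0.0219
grasp_force: 98.8
```

servo_tool(moves=[[[0, 0, -7], [0, 0, 0], 0], [[0, 0, -7], [0, 0, 0], 0], [[0, 0, -7], [0, 0, 0], 0], [[0, 0, -7], [0, 0, 0], 0], [[0, 0, -6], [0, 0, 0], 0], [[0, 0, -4], [0, 0, 0], 0], [[0, 0, -2], [0, 0, 0], 0], [[0, 0, 0], [0, 0, 0], 0], [[0, 0, 0], [0, 0, 0], 0]])

```text
time: 11.15
ee_pos: [0.4592, 0.0552, 0.1498]
tcp_rot: [-178.0, -2.8, 60.2]
wrist_force: [-0.5, -0.5, -3.7]
opening: 0.0225
grasp_force: 98.8
```

```bash
python3 d.py w5.png; python3 - <<'E'
from h import *
for cam in("top","scene"):
    cal,p,d=look(cam)
    for n in("socket","grip"):
        for x in mark_of(n,cam)[:1]: print(cam,n,w(cal,x["xyz"]).round(4),round(x["score"],2))
    P=cloud(cal,d,np.ones(d.shape,bool))
    s=P[(abs(P[:,0]-.534)<.045)&(abs(P[:,1]-.2386)<.045)&(P[:,2]>.155)&(P[:,2]<.19)]
    if len(s)>9:print(cam,len(s),rect(s),np.median(s[:,2]))
E
```

```text
[0.4592 0.0552 0.1498] [-178.01   -2.84   60.25] [-0.51 -0.46 -3.66] [-0.232  0.11   0.025] 0.022476642268918653 98.83804678916931
9337 [ 0.05   -0.028  -0.0235] [0.0983 0.0281 0.0067]
(array([96.2,  0. ]), array([ 4.3, 56.2]), 0.0) [-2.7738 -0.0033  0.253 ]
neck (array([70. ,  0.3]), array([18.5, 40. ]), 90.0) -0.01712152644797432
top socket [0.5205 0.1621 0.174 ] 0.78
top 14 (array([514.3, 197.5]), array([15.6,  6. ]), 7.7) 0.1802306048050204
scene socket [0.5226 0.164  0.1719] 0.65
scene grip [0.4592 0.0548 0.1625] 0.61
```

The translation was speed-limited and left a small tilt, so I'll work out the correction.

```bash
cat > t.py <<'E'
from h import *
import sys
a=list(map(float,sys.argv[1:]))  # x y z yaw of target TCP
o=get_obs();T=o["ee_pos"];R=Ro.from_euler('xyz',o["tcp_rot"],degrees=True)
Rt=Ro.from_euler('xyz',[180,0,a[3]],degrees=True)
print('t',o["time"],T.round(4),o["tcp_rot"].round(2),'q',o["q"].round(1),'F',o["wrist_force"].round(1),'M',o["torque"].round(2))
print('turn',(R.inv()*Rt).as_rotvec(degrees=True).round(2),'shift',R.inv().apply(np.array(a[:3])-T).round(4))
print('shift in target frame',Rt.inv().apply(np.array(a[:3])-T).round(4))
E
python3 t.py .4614 .1375 .1456 54.3
```

```text
t 11.6 [0.4592 0.0554 0.1499] [-178.01   -2.84   60.34] q [  4.7  -7.9 -11.6  86.3   3.5 124.4] F [ 0.5 -0.1 -4.1] M [-0.2   0.04  0.05]
turn [-2.14 -2.73  6.09] shift [ 0.0721 -0.0384  0.0092]
shift in target frame [ 0.068  -0.0461  0.0043]
```

The last joint hit its 180° end on the way (q6 = q1 − yaw + 180). Pointing the handle at 324.3° (yaw 144.3) gives plenty of joint range for tightening, so I'm turning there first.

servo_tool(moves=[[[-2.1, -2.7, -2], [0, 0, 0], 0], [[0, 0, -5], [0, 0, 0], 0], [[0, 0, -7], [0, 0, 0], 0], [[0, 0, -8], [0, 0, 0], 0], [[0, 0, -8], [0, 0, 0], 0], [[0, 0, -8], [0, 0, 0], 0], [[0, 0, -8], [0, 0, 0], 0], [[0, 0, -8], [0, 0, 0], 0], [[0, 0, -8], [0, 0, 0], 0], [[0, 0, -8], [0, 0, 0], 0], [[0, 0, -7], [0, 0, 0], 0], [[0, 0, -4], [0, 0, 0], 0]])

```text
time: 12.8
ee_pos: [0.4592, 0.0555, 0.1499]
tcp_rot: [179.8, 0.1, 141.7]
wrist_force: [0.6, 0.3, -4.4]
opening: 0.022
grasp_force: 98.9
```

servo_tool(moves=[[[0, 0, -2], [0, 0, 0], 0], [[0, 0, 0], [0, 0, 0], 0], [[0, 0, 0], [0, 0, 0], 0]])

```text
time: 13.1
ee_pos: [0.4592, 0.0554, 0.1499]
tcp_rot: [179.8, 0.1, 143.3]
wrist_force: [0.1, -0.3, -3.8]
opening: 0.0221
grasp_force: 98.9
```

```bash
python3 t.py .6351 .1660 .1456 144.3
```

```text
t 13.1 [0.4592 0.0554 0.1499] [1.7979e+02 1.4000e-01 1.4332e+02] q [  6.8  -8.1 -11.7  86.1   0.1  43.5] F [ 0.1 -0.3 -3.8] M [-0.09 -0.06  0.08]
turn [ 0.21  0.14 -0.98] shift [-0.0751  0.1937  0.0051]
shift in target frame [-0.0784  0.1924  0.0043]
```

servo_tool(moves=[[[0.2, 0.1, -1], [-0.006, 0.014, 0], 0], [[0, 0, 0], [-0.01, 0.025, 0], 0], [[0, 0, 0], [-0.0124, 0.03, 0], 0], [[0, 0, 0], [-0.0125, 0.0314, 0], 0], [[0, 0, 0], [-0.0125, 0.031, 0], 0], [[0, 0, 0], [-0.012, 0.03, 0], 0], [[0, 0, 0], [-0.008, 0.02, 0], 0], [[0, 0, 0], [-0.005, 0.011, 0], 0], [[0, 0, 0], [0, 0, 0], 0], [[0, 0, 0], [0, 0, 0], 0]])

```text
time: 14.1
ee_pos: [0.6347, 0.1658, 0.1494]
tcp_rot: [-179.9, -0.0, 144.4]
wrist_force: [-0.4, -0.4, -3.6]
opening: 0.0224
grasp_force: 99.1
```

```bash
python3 d.py w6.png; python3 - <<'E'
from h import *
for cam in("top","scene"):
    cal,p,d=look(cam)
    for n in("socket","screw_top"):
        for x in mark_of(n,cam)[:1]: print(cam,n,w(cal,x["xyz"]).round(4),round(x["score"],2))
    P=cloud(cal,d,np.ones(d.shape,bool))
    s=P[(abs(P[:,0]-.534)<.05)&(abs(P[:,1]-.2386)<.05)&(P[:,2]>.155)&(P[:,2]<.19)]
    if len(s)>9:print(cam,len(s),rect(s),np.median(s[:,2]))
E
python3 t.py .6351 .1660 .1456 144.3
```

```text
[0.6347 0.1658 0.1494] [-179.94   -0.    144.37] [-0.39 -0.39 -3.6 ] [-0.077 -0.061 -0.023] 0.022410245324231904 99.12923455238342
9239 [ 0.05   -0.0286 -0.0233] [0.0975 0.0277 0.0065]
(array([95.8, -0.4]), array([ 3.5, 56.4]), 0.0) [-4.3064e+00 -4.2000e-03  3.9780e-01]
neck (array([70. , -0.1]), array([18.6, 40. ]), 89.9) -0.017075671458337143
scene socket [0.5373 0.2385 0.1669] 0.49
scene screw_top [0.539  0.2386 0.0763] 0.56
scene 130 (array([540.6, 224.6]), array([42.3, 84.9]), 54.7) 0.17182243236360356
t 14.55 [0.6349 0.1658 0.1502] [1.7999e+02 5.0000e-02 1.4438e+02] q [14.6 18.9 17.4 88.4 -0.  50.3] F [ 0.6 -0.2 -4.5] M [-0.1  -0.1   0.04]
turn [0.01 0.05 0.08] shift [-0.      0.0003  0.0046]
shift in target frame [-0.      0.0003  0.0046]
```

Socket and screw agree to about 2 mm. Lowering to just above the head, then slowly on.

servo_tool(moves=[[[0, 0, 0], [0, 0, 0.015], 0], [[0, 0, 0], [0, 0, 0.02], 0], [[0, 0, 0], [0, 0, 0.02], 0], [[0, 0, 0], [0, 0, 0.011], 0], [[0, 0, 0], [0, 0, 0], 0], [[0, 0, 0], [0, 0, 0.003], 0], [[0, 0, 0], [0, 0, 0.003], 0], [[0, 0, 0], [0, 0, 0.002], 0], [[0, 0, 0], [0, 0, 0], 0]])

```text
time: 15.45
ee_pos: [0.6351, 0.1659, 0.076]
tcp_rot: [180.0, 0.0, 144.4]
wrist_force: [-0.5, 0.4, -4.5]
opening: 0.0218
grasp_force: 99.1
```

servo_tool(moves=[[[0, 0, 0], [0, 0, 0.002], 0], [[0, 0, 0], [0, 0, 0.002], 0], [[0, 0, 0], [0, 0, 0.001], 0], [[0, 0, 0], [0, 0, 0], 0]])

```text
time: 15.85
ee_pos: [0.6349, 0.1659, 0.0707]
tcp_rot: [-180.0, 0.0, 144.4]
wrist_force: [0.5, 0.1, -4.4]
opening: 0.0225
grasp_force: 99.1
```

servo_tool(moves=[[[0, 0, 0], [0, 0, 0.003], 0], [[0, 0, 0], [0, 0, 0.003], 0], [[0, 0, 0], [0, 0, 0.003], 0], [[0, 0, 0], [0, 0, 0.001], 0], [[0, 0, 0], [0, 0, 0], 0], [[0, 0, 0], [0, 0, 0], 0]])

```text
time: 16.45
ee_pos: [0.6351, 0.1659, 0.061]
tcp_rot: [-180.0, 0.0, 144.4]
wrist_force: [0.4, 0.6, -4.8]
opening: 0.0222
grasp_force: 99.2
```

servo_tool(moves=[[[0, 0, 0], [0, 0, 0.001], 0], [[0, 0, 0], [0, 0, 0.001], 0], [[0, 0, 0], [0, 0, 0], 0]])

```text
time: 16.75
ee_pos: [0.6352, 0.166, 0.0593]
tcp_rot: [180.0, 0.0, 144.4]
wrist_force: [0.4, -0.5, 0.0]
opening: 0.0223
grasp_force: 99.6
```

The socket is seated, with contact at the expected height. Starting the clockwise arc about the socket.

servo_tool(moves=[[[0, 0, 1], [0, -0.0022, 0], 0], [[0, 0, 1.5], [0, -0.00326, 0], 0], [[0, 0, 1.5], [0, -0.00326, 0], 0], [[0, 0, 1.5], [0, -0.00326, 0], 0], [[0, 0, 1.5], [0, -0.00326, 0], 0], [[0, 0, 1.5], [0, -0.00326, 0], 0], [[0, 0, 1.5], [0, -0.00326, 0], 0], [[0, 0, 1], [0, -0.0022, 0], 0], [[0, 0, 0], [0, 0, 0], 0]])

```text
time: 17.65
ee_pos: [0.6194, 0.1477, 0.059]
tcp_rot: [180.0, 0.0, 133.3]
wrist_force: [-1.1, 1.7, 0.3]
opening: 0.0221
grasp_force: 99.8
```

```bash
cat > s.py <<'E'
from h import *
o=get_obs();T=o["ee_pos"];R=Ro.from_euler('xyz',o["tcp_rot"],degrees=True)
F=R.inv().apply(o["wrist_force"]);M=R.inv().apply(o["torque"])
print('t',round(o["time"],2),'tool F',F.round(2),'M',M.round(3),'pivot',R.apply([.1245,0,0])[:2]+T[:2],'z',T[2].round(4),'yaw',o["tcp_rot"].round(2))
E
python3 s.py
```

```text
t 17.65 tool F [ 2.02  0.37 -0.32] M [-0.151  1.078  0.017] pivot [0.5339374  0.23821571] z 0.059 yaw [1.7999e+02 2.0000e-02 1.3334e+02]
```

servo_tool(moves=[[[0, 0, 1], [0, -0.00217, 0], 0], [[0, 0, 1], [0, -0.00217, 0], 0], [[0, 0, 1], [0, -0.00217, 0], 0], [[0, 0, 0], [0, 0, 0], 0]])

```text
time: 18.05
ee_pos: [0.6146, 0.1432, 0.059]
tcp_rot: [180.0, 0.0, 130.3]
wrist_force: [-1.1, 2.5, 0.7]
opening: 0.022
grasp_force: 99.8
```

```bash
python3 s.py
```

```text
t 18.05 tool F [ 2.66  0.77 -0.68] M [-0.149  1.102  0.069] pivot [0.53405425 0.23813568] z 0.059 yaw [1.7999e+02 3.0000e-02 1.3033e+02]
```

servo_tool(moves=[[[0, 0, 1], [0, -0.00217, 0], 0], [[0, 0, 1], [0, -0.00217, 0], 0], [[0, 0, 1], [0, -0.00217, 0], 0], [[0, 0, 0], [0, 0, 0], 0]])

```text
time: 18.45
ee_pos: [0.6099, 0.1392, 0.0591]
tcp_rot: [179.9, 0.0, 127.3]
wrist_force: [1.4, 4.3, -0.1]
opening: 0.0223
grasp_force: 99.7
```

```bash
python3 s.py
```

```text
t 18.45 tool F [2.53 3.74 0.07] M [-0.608  1.031  0.282] pivot [0.53436115 0.23821509] z 0.0591 yaw [1.7995e+02 4.0000e-02 1.2733e+02]
```

It has come up hard: about 0.75 N m now. Small steps from here.

servo_tool(moves=[[[0, 0, 0.5], [0, -0.0011, 0], 0], [[0, 0, 0.5], [0, -0.0011, 0], 0], [[0, 0, 0], [0, 0, 0], 0]])

```text
time: 18.75
ee_pos: [0.6082, 0.138, 0.0591]
tcp_rot: [179.9, 0.0, 126.4]
wrist_force: [2.3, 5.4, 0.7]
opening: 0.0223
grasp_force: 99.8
```

```bash
python3 s.py
```

```text
t 18.75 tool F [ 2.98  5.1  -0.73] M [-0.87   1.102  0.348] pivot [0.53438224 0.23829596] z 0.0591 yaw [1.7995e+02 4.0000e-02 1.2635e+02]
```

servo_tool(moves=[[[0, 0, 0.5], [0, -0.0011, 0], 0], [[0, 0, 0.5], [0, -0.0011, 0], 0], [[0, 0, 0], [0, 0, 0], 0]])

```text
time: 19.05
ee_pos: [0.6065, 0.1368, 0.0591]
tcp_rot: [179.9, 0.0, 125.4]
wrist_force: [2.3, 5.9, 0.0]
opening: 0.0222
grasp_force: 99.7
```

```bash
python3 s.py
```

```text
t 19.05 tool F [ 3.5   5.26 -0.02] M [-1.027  1.208  0.455] pivot [0.53444674 0.23838729] z 0.0591 yaw [1.7993e+02 3.0000e-02 1.2535e+02]
```

servo_tool(moves=[[[0, 0, 0.5], [0, -0.0011, 0], 0], [[0, 0, 0.5], [0, -0.0011, 0], 0], [[0, 0, 0], [0, 0, 0], 0]])

```text
time: 19.35
ee_pos: [0.6049, 0.1356, 0.0592]
tcp_rot: [179.9, 0.0, 124.4]
wrist_force: [3.3, 5.6, -0.5]
opening: 0.0219
grasp_force: 99.7
```

```bash
python3 s.py
```

```text
t 19.35 tool F [2.79 5.92 0.47] M [-1.116  1.105  0.508] pivot [0.5346121  0.23840958] z 0.0592 yaw [1.7991e+02 4.0000e-02 1.2435e+02]
```

servo_tool(moves=[[[0, 0, 0.5], [0, -0.0011, 0], 0], [[0, 0, 0.5], [0, -0.0011, 0], 0], [[0, 0, 0], [0, 0, 0], 0]])

```text
time: 19.65
ee_pos: [0.6034, 0.1346, 0.0593]
tcp_rot: [179.9, 0.0, 123.4]
wrist_force: [5.2, 6.7, -0.8]
opening: 0.0224
grasp_force: 99.6
```

```bash
python3 s.py
```

```text
t 19.65 tool F [2.73 8.   0.77] M [-1.506  1.075  0.24 ] pivot [0.53487083 0.2385754 ] z 0.0593 yaw [1.7986e+02 4.0000e-02 1.2338e+02]
```

servo_tool(moves=[[[0, 0, 0.5], [0, -0.0011, 0], 0], [[0, 0, 0.5], [0, -0.0011, 0], 0], [[0, 0, 0], [0, 0, 0], 0]])

```text
time: 19.95
ee_pos: [0.6019, 0.1337, 0.0594]
tcp_rot: [179.8, 0.0, 122.4]
wrist_force: [6.0, 8.7, -0.8]
opening: 0.0219
grasp_force: 99.6
```

```bash
python3 s.py
```

```text
t 19.95 tool F [4.13 9.75 0.82] M [-1.982  1.082 -0.121] pivot [0.53519899 0.23879454] z 0.0594 yaw [1.7981e+02 5.0000e-02 1.2242e+02]
```

Total torque about the axis peaked at 1.245 and fell to 1.09 N m, so it may have clicked. Checking the head-to-neck angle from the wrist view.

```bash
cat > e.py <<'E'
from h import *
import sys
o=get_obs();T=o["ee_pos"];R=Ro.from_euler('xyz',o["tcp_rot"],degrees=True).as_matrix()
cal,p,d=look("wrist",sys.argv[1])
Q=(cloud(cal,d,np.ones(d.shape,bool))-T)@R
h=Q[(Q[:,0]>.03)&(Q[:,0]<.17)&(abs(Q[:,1])<.05)&(Q[:,2]<.004)&(Q[:,2]>-.05)]
# inner edge of head: min x per y-bin (|y|>12mm); neck centreline
b=[(y,h[(abs(h[:,1]-y)<.002)][:,0].min()) for y in np.r_[np.arange(-.024,-.012,.003),np.arange(.013,.025,.003)] if (abs(h[:,1]-y)<.002).any()]
b=np.array(b);print(b.round(4).tolist(),'head deg',np.degrees(np.arctan(np.polyfit(*b.T,1)[0])).round(2))
n=[(x,(q.min()+q.max())/2) for x in np.arange(.05,.09,.004) for q in [h[abs(h[:,0]-x)<.002][:,1]] if len(q)]
n=np.array(n);print('neck deg',np.degrees(np.arctan(np.polyfit(*n.T,1)[0])).round(2),n[:,1].round(4))
E
python3 e.py w7.png
```

```text
[[-0.024, 0.0951], [-0.021, 0.095], [-0.018, 0.0952], [-0.015, 0.0952], [0.013, 0.03], [0.016, 0.0952], [0.019, 0.0952], [0.022, 0.0953], [0.025, 0.0953]] head deg -11.71
neck deg -0.51 [-0.      0.0001  0.0001  0.0002 -0.0001 -0.      0.     -0.0002 -0.0002
 -0.0002]
```

View pics/w7.png

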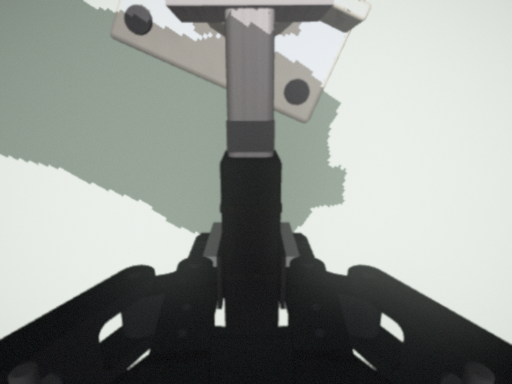

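View pics/w6.png

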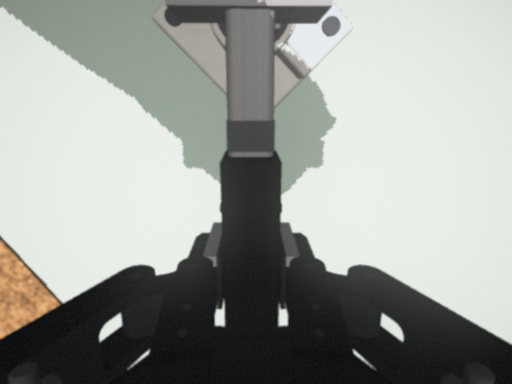

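Head and neck are still straight within about 0.3°. My sign for Mz was wrong: the resisting torque is 0.1245·Fy − Mz ≈ 1.33 N m, so the click is close. Continuing in small steps.

servo_tool(moves=[[[0, 0, 0.5], [0, -0.0011, 0], 0], [[0, 0, 0], [0, 0, 0], 0]])

```text
time: 20.2
ee_pos: [0.6011, 0.1331, 0.0594]
tcp_rot: [179.8, 0.0, 121.9]
wrist_force: [6.9, 7.6, -1.4]
opening: 0.0221
grasp_force: 99.6
```

```bash
sed -i 's/^print/print("tau",round(.1245*F[1]-M[2],2));print/' s.py; python3 s.py
```

```text
tau 1.45
t 20.2 tool F [2.83 9.86 1.45] M [-1.959  1.02  -0.225] pivot [0.53527429 0.23878439] z 0.0594 yaw [1.7980e+02 5.0000e-02 1.2192e+02]
```

servo_tool(moves=[[[0, 0, 0.5], [0, -0.0011, 0], 0], [[0, 0, 0], [0, 0, 0], 0]])

```text
time: 20.4
ee_pos: [0.6001, 0.1325, 0.0594]
tcp_rot: [179.8, 0.0, 121.4]
wrist_force: [6.2, 8.0, -1.9]
opening: 0.0219
grasp_force: 99.6
```

```bash
python3 s.py
```

```text
tau 1.35
t 20.4 tool F [3.54 9.47 1.97] M [-1.944  1.038 -0.167] pivot [0.53524432 0.23876226] z 0.0594 yaw [1.7980e+02 5.0000e-02 1.2142e+02]
```

The torque has started to fall, so the break-over has begun. A little more to make it clear.

servo_tool(moves=[[[0, 0, 0.5], [0, -0.0011, 0], 0], [[0, 0, 0.5], [0, -0.0011, 0], 0], [[0, 0, 0], [0, 0, 0], 0]])

```text
time: 20.7
ee_pos: [0.5982, 0.1313, 0.0594]
tcp_rot: [179.8, 0.0, 120.4]
wrist_force: [6.5, 8.5, -1.4]
opening: 0.022
grasp_force: 99.6
```

```bash
python3 s.py; python3 e.py w8.png
```

```text
tau 1.27
t 20.7 tool F [4.04 9.93 1.42] M [-1.895  1.152 -0.029] pivot [0.53515566 0.2386809 ] z 0.0594 yaw [1.7981e+02 4.0000e-02 1.2041e+02]
[[-0.024, 0.0943], [-0.021, 0.0943], [-0.018, 0.0944], [-0.015, 0.0946], [0.013, 0.0301], [0.016, 0.0957], [0.019, 0.0959], [0.022, 0.0959], [0.025, 0.0962]] head deg -9.9
neck deg -0.52 [ 0.      0.0001  0.0002  0.0002  0.      0.      0.     -0.0001 -0.0002
 -0.0002]
```

The head has turned about 2° (0.035 rad) against the neck: the click is there. One small 0.6° step for certainty, then let off straight away.

servo_tool(moves=[[[0, 0, 0.6], [0, -0.0013, 0], 0], [[0, 0, -1], [0, 0.0022, 0], 0], [[0, 0, -1.5], [0, 0.00326, 0], 0], [[0, 0, -1.5], [0, 0.00326, 0], 0], [[0, 0, -1.5], [0, 0.00326, 0], 0], [[0, 0, -1.5], [0, 0.00326, 0], 0], [[0, 0, -0.8], [0, 0.0017, 0], 0], [[0, 0, 0], [0, 0, 0], 0]])

```text
time: 21.55
ee_pos: [0.6104, 0.1389, 0.059]
tcp_rot: [180.0, 0.1, 127.6]
wrist_force: [3.8, 1.9, 1.2]
opening: 0.0218
grasp_force: 99.8
```

```bash
python3 s.py; python3 e.py w9.png
```

```text
tau 0.02
t 21.55 tool F [-0.8   4.12 -1.22] M [-0.717  0.48   0.497] pivot [0.53446324 0.23758757] z 0.059 yaw [1.7999e+02 7.0000e-02 1.2759e+02]
[[-0.024, 0.0952], [-0.021, 0.0953], [-0.018, 0.0952], [-0.015, 0.0952], [0.013, 0.0302], [0.016, 0.095], [0.019, 0.095], [0.022, 0.0949], [0.025, 0.0949]] head deg -12.28
neck deg -0.02 [0.0003 0.0003 0.0003 0.0003 0.0003 0.0003 0.0003 0.0002 0.0003 0.0003]
```

Torque is zero and the wrench is straight again. Relieving the side load and lifting off.

servo_tool(moves=[[[0, 0, 0], [0, 0.001, 0], 0], [[0, 0, 0], [0, 0, -0.002], 0], [[0, 0, 0], [0, 0, -0.004], 0], [[0, 0, 0], [0, 0, -0.004], 0], [[0, 0, 0], [0, 0, 0], 0]])

```text
time: 22.1
ee_pos: [0.6106, 0.1396, 0.0693]
tcp_rot: [-180.0, 0.0, 127.6]
wrist_force: [0.1, 0.2, -3.9]
opening: 0.0221
grasp_force: 99.1
```

```bash
python3 s.py
```

```text
tau 0.03
t 22.1 tool F [0.12 0.26 3.95] M [-0.043 -0.171  0.003] pivot [0.53465888 0.23825196] z 0.0693 yaw [-1.7998e+02  4.0000e-02  1.2761e+02]
```

servo_tool(moves=[[[0, 0, 0], [0, 0, -0.01], 0], [[0, 0, 0], [0, 0, -0.02], 0], [[0, 0, 0], [0, 0, -0.025], 0], [[0, 0, 0], [0, 0, -0.02], 0], [[0, 0, -3], [0, 0, 0], 0], [[0, 0, -6], [0, 0, 0], 0], [[0, 0, -8], [0, 0, 0], 0], [[0, 0, -8], [0, 0, 0], 0], [[0, 0, -8], [0, 0, 0], 0], [[0, 0, -8], [0, 0, 0], 0], [[0, 0, -6], [0, 0, 0], 0], [[0, 0, -2.4], [0, 0, 0], 0]])

```text
time: 23.3
ee_pos: [0.6105, 0.1396, 0.1445]
tcp_rot: [-180.0, 0.0, 177.2]
wrist_force: [-0.1, 0.6, -4.4]
opening: 0.022
grasp_force: 99.1
```

servo_tool(moves=[[[0, 0, 0], [0, 0, 0], 0], [[0, 0, 0], [0, 0, 0], 0]])

```text
time: 23.5
ee_pos: [0.6107, 0.1397, 0.1443]
tcp_rot: [-180.0, 0.0, 176.9]
wrist_force: [0.3, 0.7, -5.1]
opening: 0.0219
grasp_force: 99.1
```

```bash
python3 t.py .543 -.153 .03 177
```

```text
t 23.5 [0.6107 0.1397 0.1443] [-1.7997e+02  2.0000e-02  1.7692e+02] q [12.9 14.7 11.5 86.8 -0.  16. ] F [ 0.3  0.7 -5.1] M [-0.03 -0.11  0.07]
turn [-0.03  0.02 -0.08] shift [ 0.0519 -0.2959  0.1144]
shift in target frame [ 0.0523 -0.2958  0.1143]
```

servo_tool(moves=[[[0, 0, 0], [0.003, -0.016, 0], 0], [[0, 0, 0], [0.005, -0.03, 0], 0], [[0, 0, 0], [0.006, -0.035, 0], 0], [[0, 0, 0], [0.006, -0.035, 0], 0], [[0, 0, 0], [0.006, -0.035, 0], 0], [[0, 0, 0], [0.006, -0.035, 0], 0], [[0, 0, 0], [0.006, -0.035, 0], 0], [[0, 0, 0], [0.006, -0.035, 0], 0], [[0, 0, 0], [0.005, -0.025, 0], 0], [[0, 0, 0], [0.003, -0.015, 0], 0], [[0, 0, 0], [0, 0, 0], 0]])

```text
time: 24.6
ee_pos: [0.5426, -0.1549, 0.1442]
tcp_rot: [-180.0, 0.0, 176.8]
wrist_force: [-0.2, 0.6, -4.4]
opening: 0.0222
grasp_force: 99.2
```

servo_tool(moves=[[[0, 0, 0], [0, 0, 0.015], 0], [[0, 0, 0], [0, 0, 0.03], 0], [[0, 0, 0], [0, 0, 0.03], 0], [[0, 0, 0], [0, 0, 0.025], 0], [[0, 0, 0], [0, 0, 0.014], 0], [[0, 0, 0], [0, 0, 0], 0]])

```text
time: 25.2
ee_pos: [0.5421, -0.1519, 0.0273]
tcp_rot: [180.0, -0.2, 177.1]
wrist_force: [-1.1, -0.7, -4.4]
opening: 0.022
grasp_force: 99.0
```

```bash
python3 t.py .543 -.153 .0085 177
```

```text
t 25.2 [ 0.5421 -0.1519  0.0273] [179.96  -0.21 177.06] q [-15.6   8.   -9.3  73.   -0.  -12.7] F [-1.1 -0.7 -4.4] M [ 0.07 -0.1  -0.01]
turn [ 0.04 -0.21  0.06] shift [-0.0011 -0.0011  0.0188]
shift in target frame [-0.001  -0.0011  0.0188]
```

servo_tool(moves=[[[0, 0, 0], [0, 0, 0.008], 0], [[0, 0, 0], [0, 0, 0.005], 0], [[0, 0, 0], [0, 0, 0.003], 0], [[0, 0, 0], [0, 0, 0.0015], 0], [[0, 0, 0], [0, 0, 0.001], 0], [[0, 0, 0], [0, 0, 0], 0], [[0, 0, 0], [0, 0, 0], 0]])

```text
time: 25.9
ee_pos: [0.5435, -0.1532, 0.0118]
tcp_rot: [-180.0, 0.0, 177.0]
wrist_force: [-0.2, 0.5, -4.0]
opening: 0.022
grasp_force: 99.1
```

servo_tool(moves=[[[0, 0, 0], [0, 0, 0.0015], 0], [[0, 0, 0], [0, 0, 0.001], 0], [[0, 0, 0], [0, 0, 0.001], 0], [[0, 0, 0], [0, 0, 0.0005], 0], [[0, 0, 0], [0, 0, 0], 0], [[0, 0, 0], [0, 0, 0], 0]])

```text
time: 26.5
ee_pos: [0.5434, -0.1532, 0.0076]
tcp_rot: [-180.0, 0.0, 177.0]
wrist_force: [-0.6, 0.5, -3.7]
opening: 0.022
grasp_force: 99.3
```

```bash
python3 t.py .543 -.153 .0073 177; python3 - <<'E'
from h import *
for cam in("top","scene"):
    cal,p,d=look(cam)
    for n in("socket","handle_end","mat"):
        for x in mark_of(n,cam)[:1]: print(cam,n,w(cal,x["xyz"]).round(4),round(x["score"],2))
E
```

```text
t 26.5 [ 0.5434 -0.1532  0.0076] [-1.7998e+02  3.0000e-02  1.7699e+02] q [-15.7   8.6 -10.8  70.5  -0.  -12.7] F [-0.6  0.5 -3.7] M [-0.04  0.01  0.04]
turn [-0.02  0.03 -0.01] shift [0.0004 0.0002 0.0003]
shift in target frame [0.0004 0.0001 0.0003]
scene socket [ 0.4234 -0.146   0.0242] 0.56
scene handle_end [ 0.6608 -0.1546  0.0195] 0.83
scene mat [ 0.5286 -0.148  -0.0015] 0.76
```

Within a millimetre of contact and centred on the mat. Lowering the last bit and opening.

servo_tool(moves=[[[0, 0, 0], [0, 0, 0.0006], 0], [[0, 0, 0], [0, 0, 0.0005], 0], [[0, 0, 0], [0, 0, 0], 0], [[0, 0, 0], [0, 0, 0], 0]])

```text
time: 27.3
ee_pos: [0.5435, -0.1532, 0.0073]
tcp_rot: [-180.0, 0.1, 177.0]
wrist_force: [-4.6, 0.7, 6.3]
opening: 0.022
grasp_force: 100.6
```

servo_tool(moves=[[[0, 0, 0], [0, 0, -0.0005], 0], [[0, 0, 0], [0, 0, 0], 30], [[0, 0, 0], [0, 0, 0], 45], [[0, 0, 0], [0, 0, 0], 70], [[0, 0, 0], [0, 0, 0], 100], [[0, 0, 0], [0, 0, 0], 100], [[0, 0, 0], [0, 0, 0], 100], [[0, 0, 0], [0, 0, 0], 100]])

```text
time: 28.1
ee_pos: [0.5435, -0.1532, 0.0069]
tcp_rot: [-180.0, 0.0, 177.0]
wrist_force: [0.6, 0.4, -0.1]
opening: 0.0855
grasp_force: 0.0
```

servo_tool(moves=[[[0, 0, 0], [0, 0, -0.015], 100], [[0, 0, 0], [0, 0, -0.03], 100], [[0, 0, 0], [0, 0, -0.04], 100], [[0, 0, 0], [0, 0, -0.045], 100], [[0, 0, 0], [0, 0, -0.045], 100], [[0, 0, 0], [0, 0, -0.03], 100], [[0, 0, 0], [0, 0, 0], 100], [[0, 0, 0], [0, 0, 0], 100]])

```text
time: 28.9
ee_pos: [0.5436, -0.1531, 0.2133]
tcp_rot: [-180.0, 0.1, 177.0]
wrist_force: [-0.6, 0.1, -0.4]
opening: 0.0854
grasp_force: 0.0
```

```bash
python3 - <<'E'
from h import *
for cam in("wrist","scene"):
    cal,p,d=look(cam,cam+'_end.png')
    for n in("socket","handle_end","mat","counter","slide_box","canister"):
        for x in mark_of(n,cam)[:1]: print(cam,n,w(cal,x["xyz"]).round(4),round(x["score"],2))
    P=cloud(cal,d,np.ones(d.shape,bool))
    s=P[(abs(P[:,0]-.53)<.18)&(abs(P[:,1]+.153)<.06)&(P[:,2]>.02)&(P[:,2]<.05)]
    print(rect(s),np.linalg.lstsq(np.c_[s[:,:2],np.ones(len(s))],s[:,2],rcond=None)[0].round(4),np.percentile(s[:,2],[5,50,95]).round(4))
E
```

```text
wrist socket [ 0.4203 -0.1462  0.0227] 0.61
wrist handle_end [ 0.6589 -0.1609  0.0185] 0.56
wrist mat [ 0.5243 -0.1538 -0.0028] 0.57
(array([ 529.2, -153.7]), array([ 56.6, 273.8]), 86.8) [-0.0078 -0.0042  0.0318] [0.0245 0.0287 0.0331]
scene socket [ 0.4219 -0.1485  0.0225] 0.77
scene handle_end [ 0.6633 -0.159   0.0225] 0.82
scene mat [ 5.264e-01 -1.536e-01 -4.000e-04] 0.86
scene counter [ 0.5632 -0.4521 -0.0026] 0.72
scene slide_box [ 0.5417  0.4464 -0.0023] 0.55
scene canister [0.7117 0.019  0.0032] 0.65
(array([ 528.8, -153.2]), array([ 60.6, 278.9]), 86.3) [-0.0025  0.0622  0.0405] [0.0224 0.0304 0.0347]
```

View pics/scene_end.png

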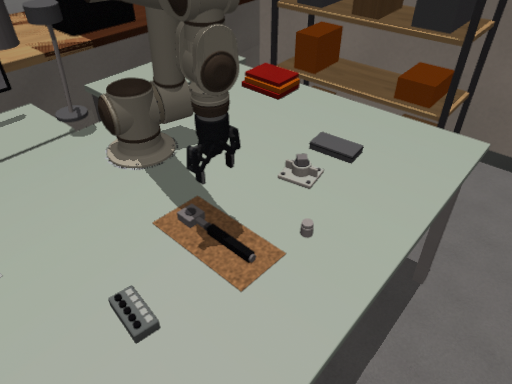

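The wrench lies flat and centred on the mat, from (190,214) to (252,258). The gripper is clear and the other things are where they were, so I'm handing in.

```bash
python3 -c "
from workcell import *
print(job_done())"
```

```text
the job is handed in; nothing more can be done
None
```

I tightened the screw until the wrench clicked (about 0.04 rad break-over, estimated from force and wrist-camera readings), then let off and laid the wrench back flat and centred on the mat. The slide box, counter and canister were where they started, and I handed the job in at about 29 s; no verdict came back.

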